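# Hook the bottle pen's gate back open

## Robot

A 6-joint arm with a two-finger parallel gripper is mounted at the origin on a cart in front of the work surface, level with it; the furniture and walls round the work are solid. World frame = base frame: x ahead of the robot, y to its left, z up, the work surface at z = 0. Lengths are in m, angles in rad, forces in N, time in s.
With the tool pointing down it reaches from about 0.375 to 0.9 m from the base axis. Payload 3.1 kg.
Tool frame: the origin (TCP) lies between the finger pads; the fingertips stand r.tip_reach ahead of it and the grasp point (between the pads) lies 11 mm behind it (r.tip_reach is the distance from the TCP to the fingertips, in m); z points along the fingers, y is the direction in which the jaws open and shut (so a half turn about z gives the same grasp; the last joint's range is limited). The gripper opens to 85 mm and grips with 20 to 120 N. Pads are 22 mm wide; open, the fingers measure 114 mm over their backs; the gripper's body (76 mm by 85 mm) begins 54 mm behind the grasp point. The pads swing forward as they close: fully open they stand 13 mm farther back than shut.
Start: joints at [-0.178, 0.527, 1.433, -0, 1.181, -0.178], TCP at [0.625, 0, 0.218] pointing down, gripper open.
Joint ranges: [-3.08, 3.08], [-0.75, 2.2], [0.22, 2.44], [-1.43, 4.57], [0, 2.65], [-2.85, 2.85]. Speed limits (rad/s): [2.79, 2.79, 3.14, 3.14, 3.14, 3.14].

## Interface

Orientations are given as a 3x3 rotation matrix whose columns are the frame's x, y, z axes.
In Python, from plant import r, cams, job_done gives the robot as it stands.
- The arm moves only by the shell command python3 -m crank 'ROWS' [OPENING] [FORCE]. ROWS is text: rows parted by semicolons, each of 6 numbers parted by spaces: the shift along the world's x, y, z in mm, then the turn, a rotation vector about the world's x, y, z in rad. A call has 1 to 5 rows; each row is the pose to reach, as a shift and turn from the pose measured when the call began; what a row does not reach only later rows make up. A row lasts 1/12 s, in which the tool goes at most 41.7 mm and 7.16 degrees, less where a joint would pass 70% of its speed; a pose out of reach is approached as far as the arm can. A call with a gripper value outside its range is refused whole. OPENING is the opening in per cent of the stroke, from 0 (shut) to 100 (fully open), set as the call begins (- or left out, the last holds). The fingers move at their own pace and stop on an object; FORCE is the grip in N (left out, the last holds). Time passes only in rows, so rows that repeat a pose let the fingers close. It gives the time, the measured TCP pose, the force and the opening at its end, in the units of the state.
- r.get_state(): the state, without advancing time (a new reading comes with each control period).
- cams.camera(name): name is "scene" or "side" or "wrist"; returns a dict with "image" (420x560x3 uint8, red, green, blue), "fx", "fy", "cx", "cy" (pixels), "D" ([k1, k2, p1, p2, k3] as OpenCV has them; the pictures are not rectified), "eye" and "orientation" of the camera in the world. Camera axes: x right, y down, z forward; pixel columns grow to the right and rows downward; lengths in m; the calibration is good to about 2 mm. A picture is of the moment at which its call begins. There is no depth.
- job_done(): hands the job in, once; it reports no verdict.
The state is a dict: "time_s": time; "joint_pos": joint angles; "joint_velocities": joint speeds; "joint_efforts": joint torques, N m; "position": TCP position; "tcp_rot": TCP orientation; "ft_force": force on the tool from outside, world axes, zero at the start; "wrist_torque": the same for the moment, N m; "opening": opening from 0.0 (shut) to 1.0 (fully open).
Only numpy, scipy, OpenCV 4.12 (cv2) and the standard library are available. Lean on these libraries where they do the work, as an engineer would, in place of code of your own. Each camera call takes 0.05 s, during which the arm holds its last target.

## Task

Open the gate of the wire bottle pen: lift its latch bar clear of the catch by the black grip, swing the gate round towards the hold-open post, and let the bar drop fully home into the slot just before the red stop, so that the gate stays hooked open by itself. The catch block has been clamped anywhere along its short rail, so find the slot by feel, do not force the bar against either catch, and leave the bottles, flasks and other things where they are.

Things in the scene. Friction and masses are not known exactly. Their poses are not given: they have to be found in the camera images.
- pen: Fixed wire pen for bottles: 6 mm floor plate, rod fence 90 mm high on three sides, green gate on the robot's side, a 36 mm wide arm of the plate to the hold-open post. Origin: foot of the gate's upright hinge axis, on the worktop; z up. Shut, the gate runs from the hinge along the pen's -y; swung back, along its -x (towards the robot). Its inside reaches to x = 105, y = -190 mm.
- gate (a joint): Gate hinge, upright axis through the pen's origin; stays where it is left. 0 shut (along the pen's -y), grows as it swings towards the robot (clockwise from above), 1.57 along the pen's -x, end of travel 1.9. Gate 160 mm long, top 83 mm above the worktop; sheet guides for the bar at both its ends rise to 124 mm.
- latch_bar (a joint): Steel bar, 8 mm thick, 10 mm high, about 90 g, on the gate and in its plane, turning up and down about point bar_pivot; tip 200 mm from the hinge axis. 0 level, as it lies on the floor of either catch's slot; grows when lifted, up to 0.45; about 0.077 when lying on a lip or flat top of the catches; falls by its own weight, to -0.10 with nothing under it.
- bar_pivot (a point): Middle of the latch bar's level pivot pin, in the gate's plane, 30 mm from the hinge axis towards the gate's free end, 105 mm above the worktop. Moves with the gate.
- bar_grip (a point): On the axis of the bar's upright round black grip (14 mm diameter), 18 mm below its top. It stands 115 mm from the hinge axis (85 mm beyond the pivot); with the bar level it reaches from 110 to 165 mm above the worktop and this point is at 147 mm (42 mm above the pivot's height). Moves with bar and gate. Pinch it from above, fingers closing across the gate.
- shut_catch: Grey post, fixed at the pen's (0, -186 mm), origin at its foot, axes as the pen's. Its top, 20 mm deep along the bar, has a slot 13 mm wide that holds the bar while the gate is shut: floor 100 mm above the worktop, lip on the robot's side 12 mm high, back wall 30 mm high. The bar must rise over the lip before the gate can swing.
- stay_post: Hold-open post, fixed at the pen's (-186 mm, 0), origin at its foot, axes as the pen's. A dark catch block with a red stop is clamped on its rail, which runs along the pen's y; the block does not slide in use. Where it is clamped is not measured: the middle of its slot lies anywhere up to 25 mm to either side of the post's middle.
- stay_top (a point): Above the middle of the hold-open post at the height of the catch block's flat top (112 mm). Seen along the gate's opening swing the block, 16 mm deep along the bar, has: a flat top 75 mm long for the bar to slide on; the slot, 13 mm wide, floor at 100 mm; a rigid red stop up to 134 mm. A bar slid along the flat top unheld falls into the slot and comes up against the red stop.
- buffer_a: White bottle with red cap, 36 mm wide, 82 mm high, loose, standing in the pen; leave alone. Origin: centre of its foot.
- flask_a: Steel flask with stopper, 34 mm wide, 75 mm high, loose, standing in the pen; leave alone. Origin: centre of its foot.
- flask_b: Second steel flask, 34 mm wide, 75 mm high, loose, standing in the pen; leave alone. Origin: centre of its foot.
- amber_bottle: Amber bottle, black cap, 54 mm wide, 112 mm high, loose on the worktop; leave alone. Origin: centre of its underside.
- bench_log: Red clothbound book, 106x150x16 mm, loose on the worktop; leave alone. Origin: centre of its underside.
- beaker: Glass beaker, 52 mm wide, 66 mm high, loose on the worktop; leave alone. Origin: centre of its underside.
- wash_bottle: White wash bottle, blue cap and bent spout, 60x106 mm, 181 mm high, loose on the worktop; leave alone. Origin: centre of its underside.
- rubber_bulb: Red rubber bulb, 50 mm wide, 70 mm high, loose on the worktop; leave alone. Origin: centre of its underside.
- petri_dish: Glass dish with lid, 89 mm wide, 16 mm high, loose on the worktop; leave alone. Origin: centre of its underside.
- marker: White pen with blue cap, 12x128 mm, loose on the worktop; leave alone. Origin: centre of its underside.

How it is judged:
By the outcome, as a careful person would: the job done as asked, in the order asked, and still so for the second after the job is handed in, with the robot touching nothing.
It also fails if it takes over 45 s, if anything falls off the work surface, if the arm or the gripper's body presses on something with over 40 N, if the wrist force passes 120 N, or if a joint passes its speed limit or range.

## Working session

There is one attempt and no reset: what is moved stays moved. The work goes in short steps, Python scripts to look and compute and a shell command to move; the robot and the scene stay as the last step left them, time stands still between calls to the robot, and variables do not carry over. Pictures are saved under pics/ and viewed, and the job is handed in when it is done.

```bash
ls; mkdir -p pics; python3 - <<'E'
from plant import r,cams
import cv2
print(r.get_state(), r.tip_reach)
for n in ["scene","side","wrist"]:
    c=cams.camera(n); cv2.imwrite(f"pics/{n}0.png",c["image"][:,:,::-1]); print(n,{k:v for k,v in c.items() if k!="image"})
E
```

```text
pics
{'time_s': 0.0, 'joint_pos': array([-1.78485353e-01,  5.28509863e-01,  1.43391704e+00,  3.38714089e-05,
        1.18141478e+00, -1.78489790e-01]), 'joint_velocities': array([ 0.00074118, -0.00078036, -0.00092729, -0.00032756, -0.00176282,
       -0.00046113]), 'joint_efforts': array([ 2.50220628e-04, -4.42344439e+01, -1.78024775e+01, -2.06930472e-04,
        8.36740597e-03,  2.24214921e-05]), 'position': array([6.24241681e-01, 1.85296584e-04, 2.16902137e-01]), 'tcp_rot': array([[ 8.93188678e-06,  9.99997563e-01, -2.20773645e-03],
       [ 9.99999907e-01, -7.98229433e-06,  4.30128820e-04],
       [ 4.30110149e-04, -2.20774008e-03, -9.99997470e-01]]), 'ft_force': array([-0.12119044,  0.70652817,  0.20124028]), 'wrist_torque': array([-0.04923126,  0.05560834,  0.00229109]), 'opening': 0.9999748447746571} 0.008
scene {'fx': 546.4224680991757, 'fy': 546.4224680991757, 'cx': 280.30445749094497, 'cy': 214.48064634120482, 'D': array([-0.18923594,  0.        ,  0.        ,  0.        ,  0.        ]), 'eye': array([-0.23863802,  0.76213105,  1.45828737]), 'orientation': array([[-0.7084879
[... 256 characters left out ...]
4,  0.        ,  0.        ,  0.        ,  0.        ]), 'eye': array([0.53171757, 1.17064453, 0.75163946]), 'orientation': array([[-0.99937986,  0.00537357,  0.03479964],
       [-0.02820842,  0.46934235, -0.8825656 ],
       [-0.02107547, -0.88299993, -0.46889972]])}
wrist {'fx': 343.0306550463945, 'fy': 343.0306550463945, 'cx': 276.1357681148477, 'cy': 208.27735394308655, 'D': array([-0.0203576,  0.       ,  0.       ,  0.       ,  0.       ]), 'eye': array([0.62429348, 0.07326839, 0.37415073]), 'orientation': array([[ 9.99998237e-01,  3.45538319e-04, -1.84582940e-03],
       [-1.96587627e-04, -9.58262498e-01, -2.85889744e-01],
       [-1.86757495e-03,  2.85889603e-01, -9.58260741e-01]])}
```

View pics/scene0.png

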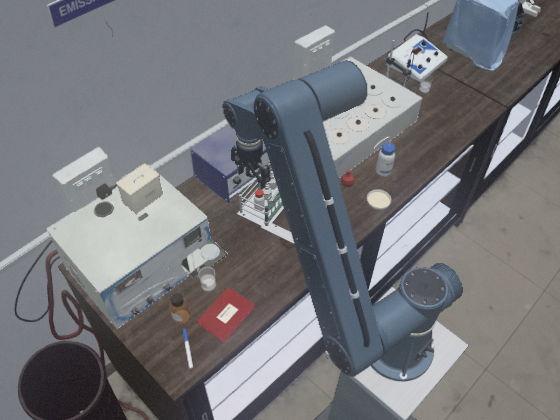

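View pics/side0.png

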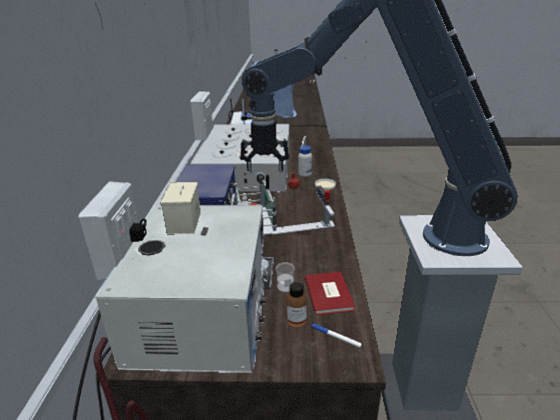

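View pics/wrist0.png

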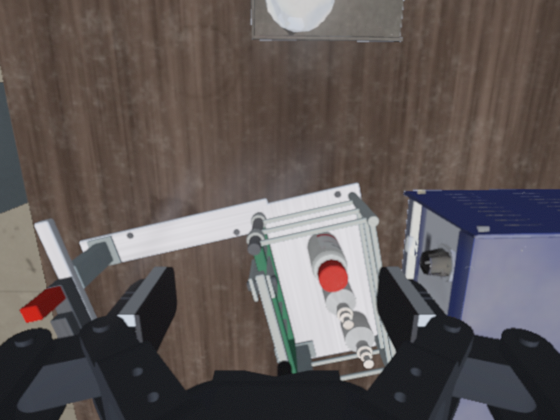

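```bash
cat > h.py <<'E'
import numpy as np,cv2
from plant import r,cams
def ray(c,u,v):
    K=np.array([[c["fx"],0,c["cx"]],[0,c["fy"],c["cy"]],[0,0,1]])
    p=cv2.undistortPoints(np.array([[[u,v]]],float),K,c["D"])[0,0]
    return c["orientation"]@np.array([p[0],p[1],1.])
def onz(c,u,v,z):
    d=ray(c,u,v); return c["eye"]+d*(z-c["eye"][2])/d[2]
def proj(c,P):
    K=np.array([[c["fx"],0,c["cx"]],[0,c["fy"],c["cy"]],[0,0,1]])
    R=c["orientation"].T
    return cv2.projectPoints(np.array([P],float),cv2.Rodrigues(R)[0],-R@c["eye"],K,c["D"])[0][0,0]
E
python3 - <<'E'
import cv2
i=cv2.imread("pics/wrist0.png"); cv2.imwrite("pics/w0a.png",cv2.resize(i[170:400,20:220],None,fx=2.6,fy=2.6,interpolation=2)); cv2.imwrite("pics/w0b.png",cv2.resize(i[180:400,220:420],None,fx=2.7,fy=2.7,interpolation=2))
E
```

```text
(no output)
```

View pics/w0a.png

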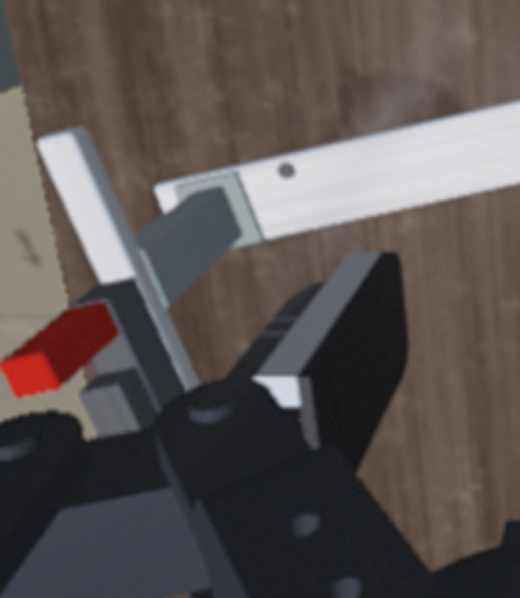

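View pics/w0b.png

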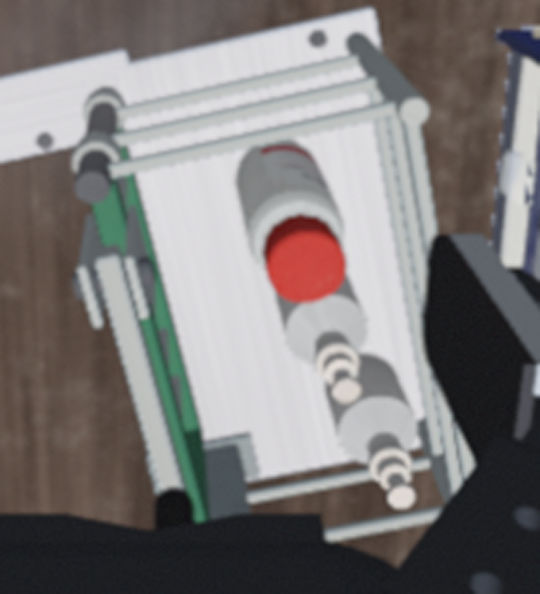

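```bash
python3 -m crank '0 -35 20 0 0 0;0 -70 40 0 0 0;0 -105 60 0 0 0;0 -105 60 0 0 0'; python3 - <<'E'
from h import *
c=cams.camera("wrist"); np.save("c1.npy",c,allow_pickle=True); i=c["image"][:,:,::-1]
cv2.imwrite("pics/w1.png",cv2.resize(i,(800,600),interpolation=2))
E
```

```text
time_s: 0.48
position: [0.6271, -0.1122, 0.2814]
tcp_rot: [[0.005, 1.0, 0.007], [1.0, -0.005, -0.007], [-0.007, 0.007, -1.0]]
ft_force: [0.8, -1.1, 0.8]
opening: 1.0
```

View pics/w1.png

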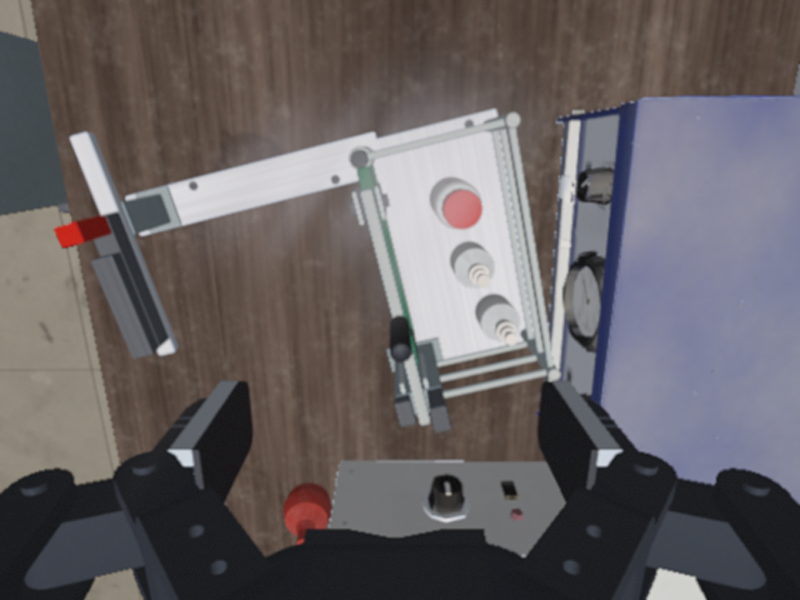

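```bash
python3 - <<'E'
from h import *
c=np.load("c1.npy",allow_pickle=True).item(); i=c["image"][:,:,::-1]
cv2.imwrite("pics/w1a.png",cv2.resize(i[90:310,230:390],None,fx=3.5,fy=2.7,interpolation=2)[:600])
cv2.imwrite("pics/w1b.png",cv2.resize(i[80:260,30:150],None,fx=3.3,fy=3.3,interpolation=2))
f=560/800
for n,u,v,z in [("grip",400,353,.165),("grip@147",400,353,.147),("tip",423,420,.110),("bar near pivot",372,205,.110),("stopend top",65,237,.134),("stop near",105,226,.134),("slab corner",497,113,.006),("hinge.09",360,157,.09),("hinge.124",360,157,.124),("armA",376,134,.006),("armB",128,198,.006)]:
    print(n,onz(c,u*f,v*f,z).round(4))
E
```

```text
grip [ 0.6307 -0.1565  0.165 ]
grip@147 [ 0.631  -0.1643  0.147 ]
tip [ 0.649  -0.2357  0.11  ]
bar near pivot [ 0.6134 -0.0741  0.11  ]
stopend top [ 0.4211 -0.0896  0.134 ]
stop near [ 0.4477 -0.083   0.134 ]
slab corner [ 0.7145 -0.0105  0.006 ]
hinge.09 [ 0.605  -0.0438  0.09  ]
hinge.124 [ 0.607  -0.0432  0.124 ]
armA [ 0.6137 -0.0267  0.006 ]
armB [ 0.397  -0.0778  0.006 ]
```

View pics/w1a.png

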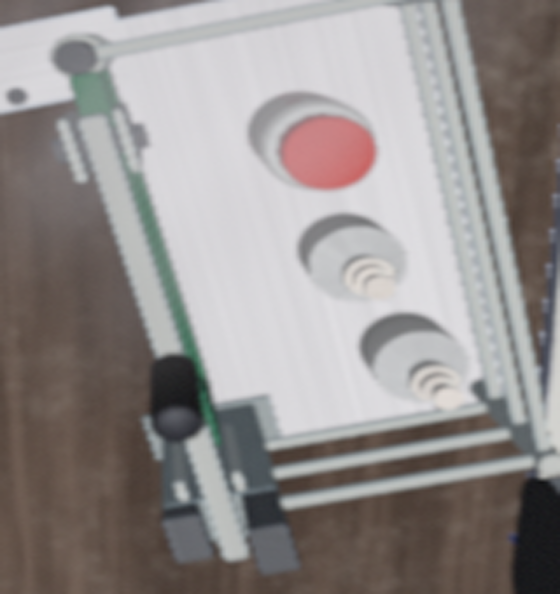

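View pics/w1b.png

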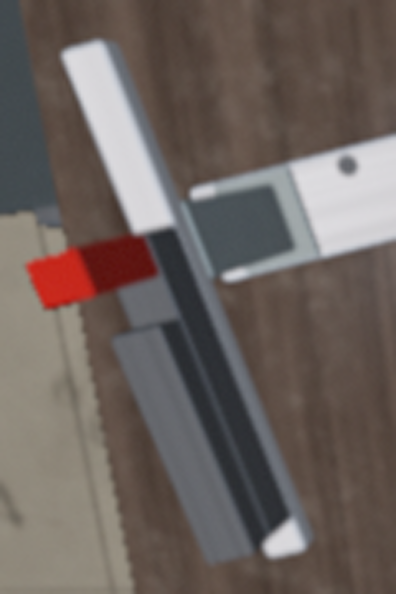

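```bash
python3 - <<'E'
from h import *
c=np.load("c1.npy",allow_pickle=True).item()
H=np.array([.605,-.044]);
t=np.array([.649,-.2357])-H
g=np.array([.6307,-.1565])-H
print(np.arctan2(t[0],-t[1]),np.arctan2(g[0],-g[1]))
psi=.228; R=np.array([[np.cos(psi),-np.sin(psi)],[np.sin(psi),np.cos(psi)]])
for n,u,v,z in [("stop",27,265,.134),("stop",78,248,.134),("stopS",92,300,.134),("stopS",45,308,.134),("flat end",115,335,.112),("flat end",178,320,.112),("flat start",212,562,.112),("flat start",258,550,.112),("stop base",157,272,.1),("slot floor",135,328,.1),("slot floor",118,292,.1),("rail far",85,45,.09)]:
    P=onz(c,30+u/3.3,80+v/3.3,z); print(n,P.round(4),(R.T@(P[:2]-H)).round(4))
for n,u,v,z in [("armA",376,134,.006),("armB",128,198,.006),("slabcorner",497,113,.006),("tip",423,420,.11),("grip",400,353,.165)]:
    P=onz(c,u*.7,v*.7,z);print(n,(R.T@(P[:2]-H)).round(4))
E
```

```text
0.22561749118567387 0.22459048583455274
stop [ 0.4154 -0.0845  0.134 ] [-0.1938  0.0034]
stop [ 0.4303 -0.0801  0.134 ] [-0.1783  0.0043]
stopS [ 0.4314 -0.0943  0.134 ] [-0.1804 -0.0098]
stopS [ 0.418  -0.0964  0.134 ] [-0.194  -0.0088]
flat end [ 0.4222 -0.1089  0.112 ] [-0.1927 -0.0219]
flat end [ 0.4418 -0.1046  0.112 ] [-0.1727 -0.0221]
flat start [ 0.4394 -0.1818  0.112 ] [-0.1925 -0.0968]
flat start [ 0.4545 -0.1778  0.112 ] [-0.1768 -0.0963]
stop base [ 0.4311 -0.0923  0.1   ] [-0.1804 -0.0077]
slot floor [ 0.4213 -0.1094  0.1   ] [-0.1937 -0.0222]
slot floor [ 0.4181 -0.0982  0.1   ] [-0.1943 -0.0106]
rail far [ 0.4153 -0.0268  0.09  ] [-0.1809  0.0597]
armA [0.0124 0.0149]
armB [-0.2103  0.0141]
slabcorner [0.1142 0.0079]
tip [-0.0004 -0.1967]
grip [-0.0004 -0.1154]
```

```bash
python3 -m crank '1 -15 0 0 0 0.08;3 -30 -20 0 0 0.16;4 -44 -40 0 0 0.23;4 -44 -60 0 0 0.23;4 -44 -75 0 0 0.23' 70 ; python3 -m crank '0 0 0 0 0 0;0 0 0 0 0 0'; python3 - <<'E'
from h import *
s=r.get_state();print(s["position"],s["tcp_rot"].round(4),s["ft_force"])
c=cams.camera("wrist"); i=c["image"][:,:,::-1]
cv2.imwrite("pics/w2.png",cv2.resize(i,(800,600),interpolation=2))
E
```

```text
time_s: 0.95
position: [0.6284, -0.1519, 0.2015]
tcp_rot: [[-0.223, 0.975, 0.0], [0.975, 0.223, 0.001], [0.001, 0.0, -1.0]]
ft_force: [-1.0, 1.3, -0.2]
opening: 0.704
time_s: 1.12
position: [0.6268, -0.1503, 0.1992]
tcp_rot: [[-0.224, 0.975, -0.005], [0.975, 0.224, 0.004], [0.005, -0.004, -1.0]]
ft_force: [-0.5, -0.5, 0.8]
opening: 0.701
[ 0.62683321 -0.15026466  0.1991789 ] [[-0.2236  0.9747 -0.0051]
 [ 0.9747  0.2236  0.0036]
 [ 0.0046 -0.0042 -1.    ]] [-0.46029087 -0.49562366  0.75697293]
```

View pics/w2.png

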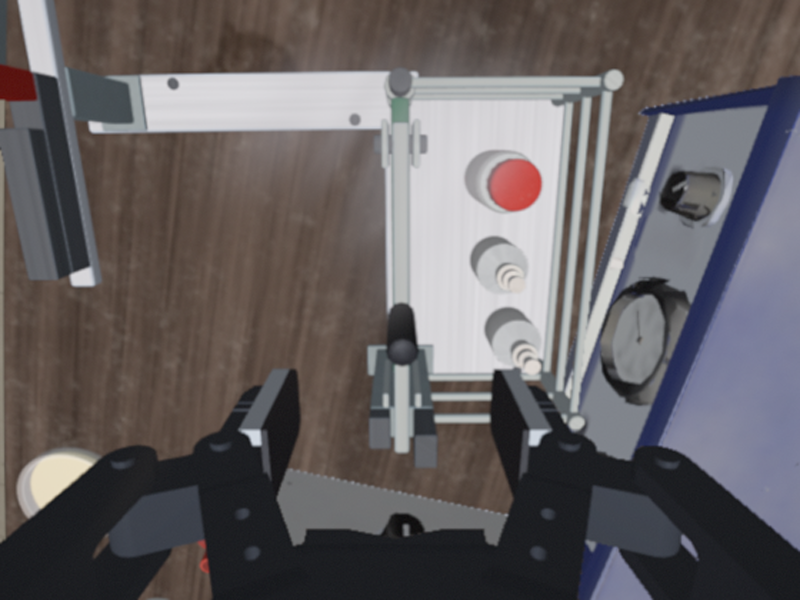

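```bash
python3 - <<'E'
from h import *
s=r.get_state();c=cams.camera("wrist")
print(s["position"])
for n,u,v,z in [("grip",402,352,.165),("hinge.1",400,80,.1),("tip",402,452,.11)]:print(n,onz(c,u*.7,v*.7,z).round(4))
print(proj(c,s["position"]), proj(c,[.6308,-.156,.147]))
E
```

```text
[ 0.62798247 -0.15078287  0.20069191]
grip [ 0.6327 -0.1583  0.165 ]
hinge.1 [ 0.6063 -0.046   0.1   ]
tip [ 0.653  -0.2421  0.11  ]
[276.6798917  258.65807796] [279.06201305 231.84801064]
```

```bash
python3 -m crank '4 -6 -20 0 0 0;4 -6 -42 0 0 0;4 -6 -62 0 0 0;4 -6 -62 0 0 0' 70; python3 -m crank '0 0 0 0 0 0;0 0 0 0 0 0' 40
```

```text
time_s: 1.55
position: [0.6308, -0.156, 0.1371]
tcp_rot: [[-0.224, 0.975, -0.005], [0.975, 0.224, 0.003], [0.004, -0.004, -1.0]]
ft_force: [0.7, 0.4, -1.0]
opening: 0.697
time_s: 1.72
position: [0.6316, -0.1559, 0.1385]
tcp_rot: [[-0.225, 0.974, -0.003], [0.974, 0.225, 0.003], [0.003, -0.002, -1.0]]
ft_force: [0.2, -0.0, -0.3]
opening: 0.426
```

```bash
python3 - <<'E'
from h import *
s=r.get_state();print(s["position"],s["tcp_rot"].round(3),s["ft_force"],s["opening"])
c=cams.camera("wrist"); i=c["image"][:,:,::-1]
cv2.imwrite("pics/w3.png",cv2.resize(i,(800,600),interpolation=2))
E
```

```text
[ 0.63162618 -0.15588273  0.13851162] [[-0.225  0.974 -0.003]
 [ 0.974  0.225  0.003]
 [ 0.003 -0.002 -1.   ]] [ 0.17058525 -0.00388289 -0.26694308] 0.42588686210360865
```

View pics/w3.png

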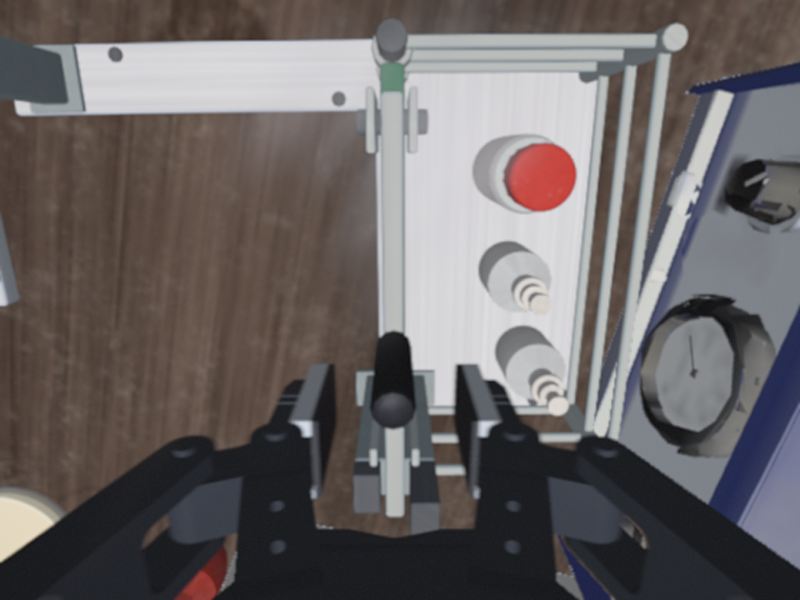

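```bash
python3 -m crank '0 0 0 0 0 0;0 0 0 0 0 0;0 0 0 0 0 0;0 0 0 0 0 0;0 0 0 0 0 0' 8 20; python3 -m crank '0 0 0 0 0 0;0 0 0 0 0 0'
```

```text
time_s: 2.18
position: [0.6327, -0.1566, 0.1409]
tcp_rot: [[-0.225, 0.974, 0.0], [0.974, 0.225, 0.001], [0.001, 0.001, -1.0]]
ft_force: [-1.2, -0.4, 6.2]
opening: 0.148
time_s: 2.35
position: [0.6326, -0.1564, 0.1413]
tcp_rot: [[-0.225, 0.974, 0.001], [0.974, 0.225, 0.001], [0.001, 0.001, -1.0]]
ft_force: [-0.2, 0.7, -0.4]
opening: 0.15
```

```bash
python3 -m crank '-0.4 1.6 4 -0.045 -0.011 0;-0.8 3.4 7.6 -0.09 -0.021 0;-1.3 5.7 11.5 -0.136 -0.032 0;-1.3 5.7 11.5 -0.136 -0.032 0;-1.3 5.7 11.5 -0.136 -0.032 0'; python3 - <<'E'
from h import *
s=r.get_state();print(s["wrist_torque"])
c=cams.camera("wrist"); i=c["image"][:,:,::-1]
cv2.imwrite("pics/w4.png",cv2.resize(i,(800,600),interpolation=2))
i=cams.camera("side")["image"][:,:,::-1]
cv2.imwrite("pics/s4.png",cv2.resize(i[140:260,210:370],None,fx=5,fy=5,interpolation=2))
E
```

```text
time_s: 2.77
position: [0.6312, -0.1504, 0.1531]
tcp_rot: [[-0.224, 0.974, 0.032], [0.965, 0.226, -0.134], [-0.138, 0.001, -0.99]]
ft_force: [-1.1, 0.1, 0.7]
opening: 0.147
[-0.04340705  0.23629105 -0.04278196]
```

View pics/w4.png

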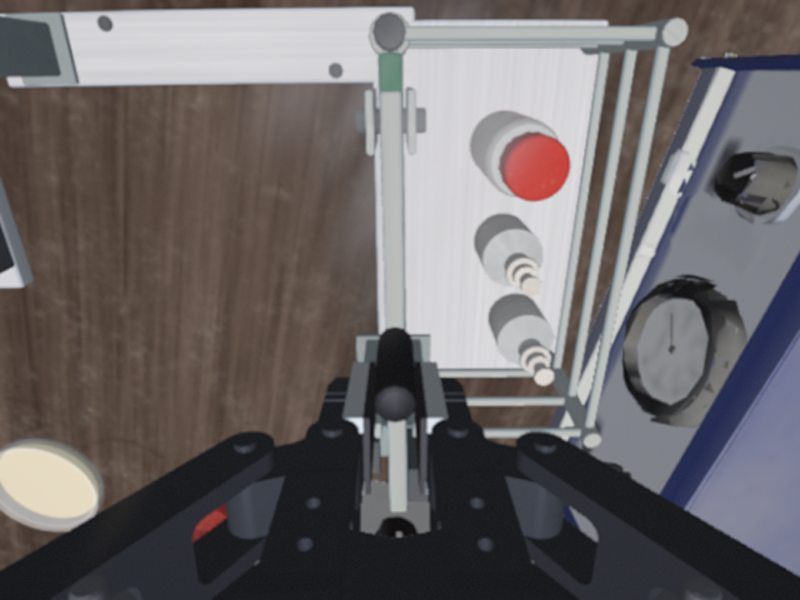

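View pics/s4.png

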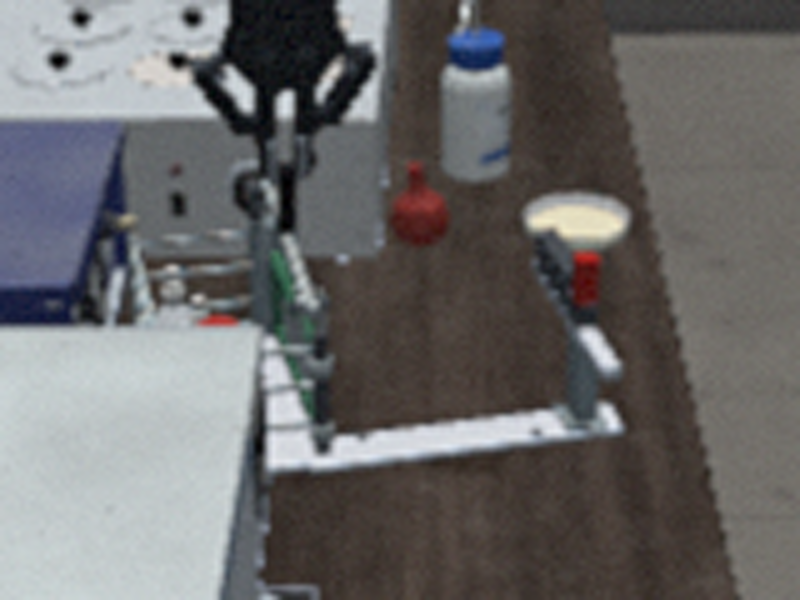

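```bash
python3 - <<'E'
from h import *
c=cams.camera("wrist"); H=np.array([.606,-.045,0]);e=np.array([.226,-.974,0]);z=np.array([0,0,1.])
for a in (0,.07,.14,.18):
    def P(l,h): return H+e*.03+z*.105+(e*np.cos(a)+z*np.sin(a))*l+(z*np.cos(a)-e*np.sin(a))*h
    print(a,"tip",proj(c,P(.17,.005))/.7,"griptop",proj(c,P(.085,.06))/.7)
E
```

```text
0 tip [394.01310159 475.69381019] griptop [393.43802367 405.50364137]
0.07 tip [394.02050617 492.68297795] griptop [393.38491453 405.39019862]
0.14 tip [394.02401144 509.87195238] griptop [393.32349873 403.55183825]
0.18 tip [394.02402939 519.7841397 ] griptop [393.2843995  401.63578813]
```

```bash
cat > sw.py <<'E'
from h import *
import sys
H=np.array([.606,-.045])
def rows(phis,rad=.1084):
    s=r.get_state();d=s["position"][:2]-H
    y=s["tcp_rot"][:,1]; psi=np.arctan2(y[1],y[0]); a=np.arctan2(d[0],-d[1])
    print("yaw",psi.round(3),"theta",(.228-a).round(3),"rad",np.hypot(*d).round(4),"z",s["position"][2].round(4),"f",s["ft_force"].round(1))
    for p in phis:
        t=a-p; n=rad*np.array([np.sin(t),-np.cos(t)])
        print(p,((n-d)*1e3).round(1),"0 0 0",-p)
if __name__=="__main__": rows([float(x) for x in sys.argv[1:]])
E
python3 sw.py .08 .18 .28 .38 .48
```

```text
yaw 0.226 theta -0.006 rad 0.1089 z 0.1524 f [-0.3  0.2 -0.1]
0.08 [-8.6 -1.2] 0 0 0 -0.08
0.18 [-19.4  -2.3] 0 0 0 -0.18
0.28 [-30.2  -2.3] 0 0 0 -0.28
0.38 [-41.   -1.3] 0 0 0 -0.38
0.48 [-51.7   0.8] 0 0 0 -0.48
```

```bash
python3 -m crank '-8.5 -1 0 0 0 -0.08;-19.4 -2 0 0 0 -0.18;-30 -2 0 0 0 -0.28;-41 -1 0 0 0 -0.38;-51.7 1 0 0 0 -0.48'; python3 sw.py .08 .18 .28 .38 .48
```

```text
time_s: 3.33
position: [0.58, -0.1514, 0.1524]
tcp_rot: [[0.255, 0.966, -0.032], [0.957, -0.257, -0.133], [-0.137, 0.003, -0.991]]
ft_force: [0.4, -0.8, 0.2]
opening: 0.145
yaw -0.26 theta 0.468 rad 0.1095 z 0.1524 f [ 0.4 -0.8  0.2]
0.08 [-8.1  3.4] 0 0 0 -0.08
0.18 [-18.2   7.4] 0 0 0 -0.18
0.28 [-27.8  12.3] 0 0 0 -0.28
0.38 [-37.   18.1] 0 0 0 -0.38
0.48 [-45.5  24.8] 0 0 0 -0.48
```

```bash
python3 -m crank '-8 3 0 0 0 -0.08;-18 7.3 0 0 0 -0.18;-27.8 12.3 0 0 0 -0.28;-37 18 0 0 0 -0.38;-45.5 24.8 0 0 0 -0.48'; python3 sw.py .08 .16 .24 .28 .28; python3 - <<'E'
from h import *
c=cams.camera("wrist"); i=c["image"][:,:,::-1]
cv2.imwrite("pics/w5.png",cv2.resize(i,(800,600),interpolation=2))
E
```

```text
time_s: 3.75
position: [0.534, -0.1278, 0.1525]
tcp_rot: [[0.672, 0.735, -0.091], [0.727, -0.679, -0.104], [-0.138, 0.003, -0.99]]
ft_force: [-2.2, -1.7, 2.1]
opening: 0.148
yaw -0.746 theta 0.943 rad 0.1097 z 0.1525 f [-2.2 -1.7  2.1]
0.08 [-5.4  6.9] 0 0 0 -0.08
0.16 [-11.3  13.4] 0 0 0 -0.16
0.24 [-16.6  20.2] 0 0 0 -0.24
0.28 [-19.   23.8] 0 0 0 -0.28
0.28 [-19.   23.8] 0 0 0 -0.28
```

View pics/w5.png

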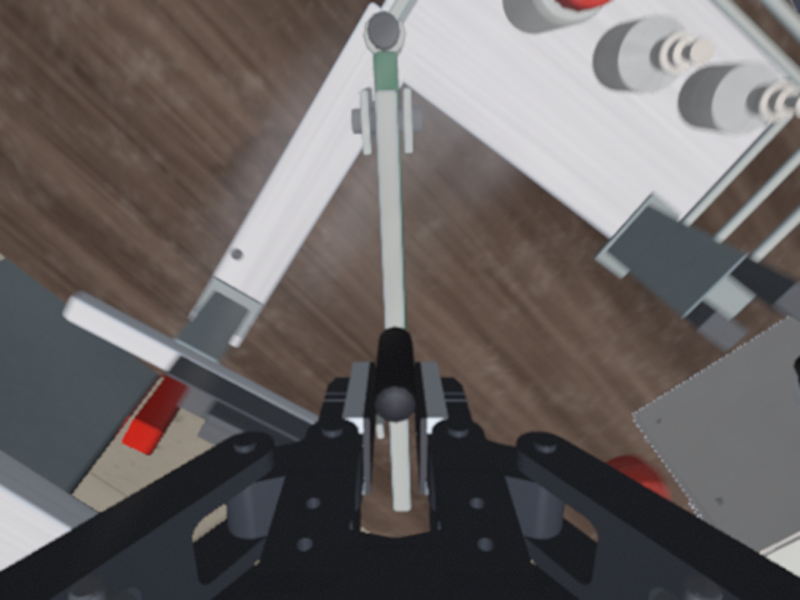

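```bash
python3 -m crank '-5.4 6.9 0 0 0 -0.08;-11.3 13.4 0 0 0 -0.16;-16.6 20.2 0 0 0 -0.24;-19 23.8 0 0 0 -0.28;-19 23.8 0 0 0 -0.28';python3 -m crank '0 0 0 0 0 0';python3 sw.py .04 .08 .12 .16 .20; python3 - <<'E'
from h import *
c=cams.camera("wrist"); i=c["image"][:,:,::-1]
cv2.imwrite("pics/w6.png",cv2.resize(i,(800,600),interpolation=2))
i=cams.camera("side")["image"][:,:,::-1]
cv2.imwrite("pics/s6.png",cv2.resize(i[140:260,210:370],None,fx=5,fy=5,interpolation=2))
E
```

```text
time_s: 4.22
position: [0.5121, -0.1027, 0.1521]
tcp_rot: [[0.848, 0.516, -0.121], [0.511, -0.856, -0.071], [-0.141, -0.002, -0.99]]
ft_force: [-2.8, -1.5, 1.9]
opening: 0.152
time_s: 4.3
position: [0.5123, -0.1032, 0.1521]
tcp_rot: [[0.847, 0.518, -0.121], [0.513, -0.855, -0.071], [-0.141, -0.002, -0.99]]
ft_force: [-1.6, -0.7, 0.2]
opening: 0.145
yaw -1.026 theta 1.243 rad 0.1103 z 0.1521 f [-1.6 -0.7  0.2]
0.04 [-0.6  4.7] 0 0 0 -0.04
0.08 [-2.6  8.6] 0 0 0 -0.08
0.12 [-4.5 12.4] 0 0 0 -0.12
0.16 [-6.3 16.4] 0 0 0 -0.16
0.2 [-7.9 20.4] 0 0 0 -0.2
```

View pics/w6.png

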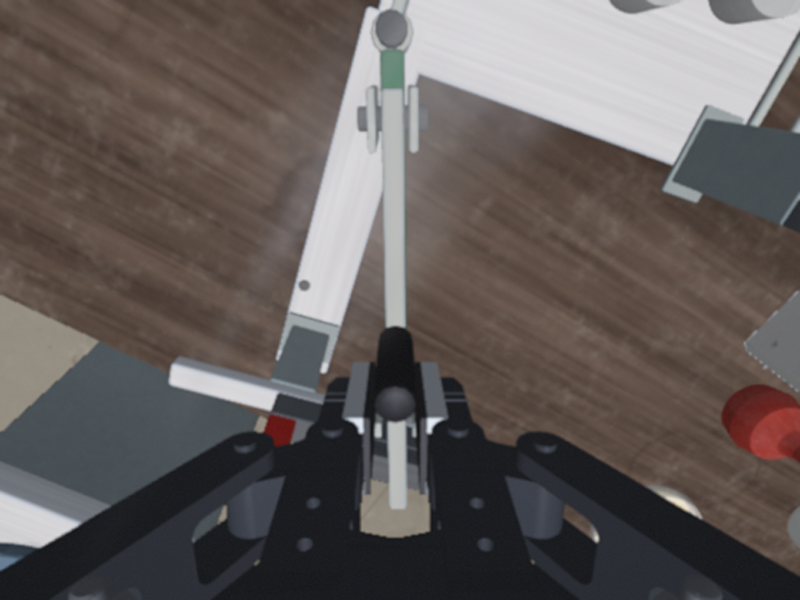

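View pics/s6.png

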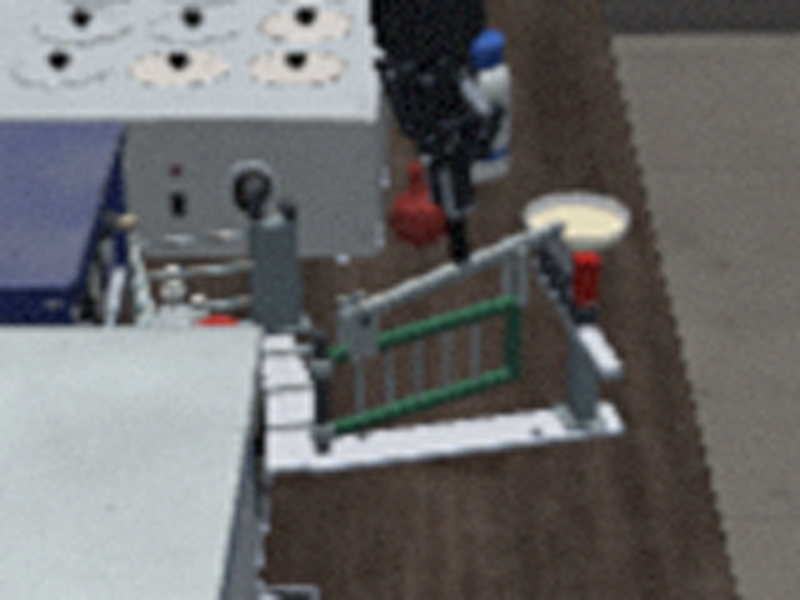

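```bash
python3 -m crank '-1 -0.7 -2.3 0.014 -0.024 0;-2.2 -1.4 -4.6 0.0285 -0.047 0;-2.2 -1.4 -4.6 0.0285 -0.047 0;-2.2 -1.4 -4.6 0.0285 -0.047 0';python3 -m crank '0 0 0 0 0 0;0 0 0 0 0 0;0 0 0 0 0 0' 24;python3 sw.py .03 .06 .09 .12 .15; python3 - <<'E'
from h import *
c=cams.camera("wrist"); i=c["image"][:,:,::-1]
cv2.imwrite("pics/w7.png",cv2.resize(i,(800,600),interpolation=2))
i=cams.camera("side")["image"][:,:,::-1]
cv2.imwrite("pics/s7.png",cv2.resize(i[140:260,210:370],None,fx=5,fy=5,interpolation=2))
E
```

```text
time_s: 4.73
position: [0.5104, -0.1051, 0.1475]
tcp_rot: [[0.853, 0.517, -0.075], [0.515, -0.856, -0.043], [-0.086, -0.002, -0.996]]
ft_force: [-1.8, -1.0, 2.0]
opening: 0.152
time_s: 4.98
position: [0.5113, -0.1049, 0.1475]
tcp_rot: [[0.853, 0.517, -0.074], [0.516, -0.856, -0.043], [-0.085, -0.001, -0.996]]
ft_force: [1.2, 1.2, -0.0]
opening: 0.238
yaw -1.027 theta 1.235 rad 0.1121 z 0.1475 f [ 1.2  1.2 -0. ]
0.03 [1.4 4.7] 0 0 0 -0.03
0.06 [-0.2  7.6] 0 0 0 -0.06
0.09 [-1.7 10.4] 0 0 0 -0.09
0.12 [-3.2 13.3] 0 0 0 -0.12
0.15 [-4.5 16.3] 0 0 0 -0.15
```

View pics/w7.png

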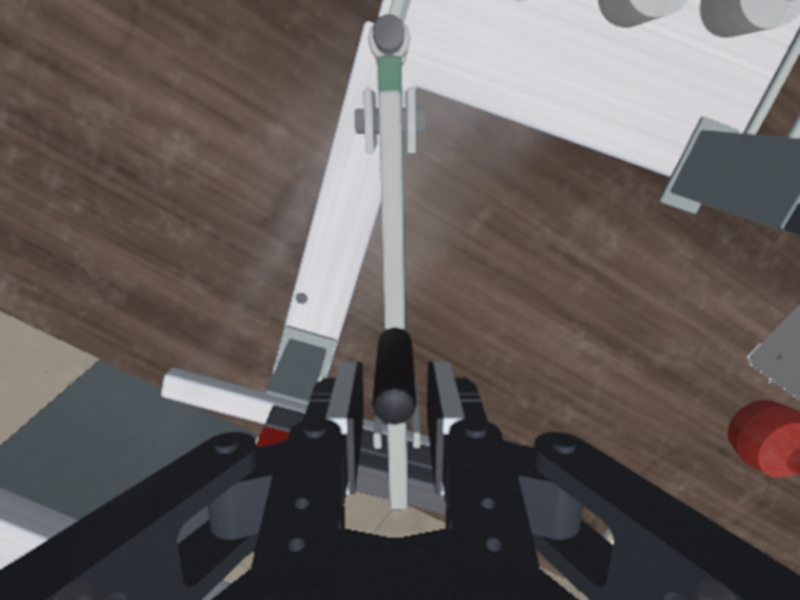

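View pics/s7.png

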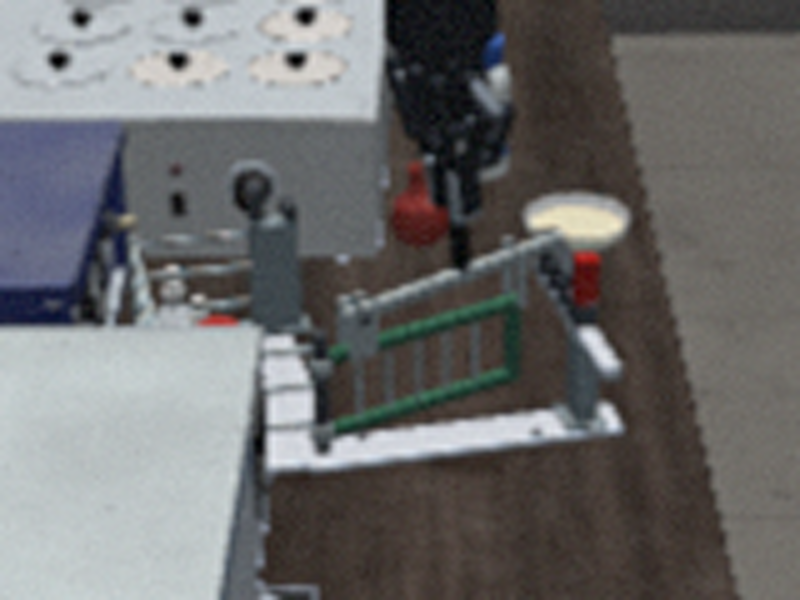

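```bash
sed -i 's/rad=.1084/rad=.1122/' sw.py; python3 sw.py .03 .06 .09 .12 .15
```

```text
yaw -1.027 theta 1.237 rad 0.1124 z 0.1474 f [-0.   0.7  0. ]
0.03 [-1.6  3. ] 0 0 0 -0.03
0.06 [-3.3  5.9] 0 0 0 -0.06
0.09 [-4.9  8.9] 0 0 0 -0.09
0.12 [-6.3 11.9] 0 0 0 -0.12
0.15 [-7.7 14.9] 0 0 0 -0.15
```

```bash
python3 -m crank '-1.6 3 0 0 0 -0.03;-3.3 5.9 0 0 0 -0.06;-4.9 8.9 0 0 0 -0.09;-6.3 11.9 0 0 0 -0.12;-7.7 14.9 0 0 0 -0.15';python3 sw.py .015 .03 .045 .06 .075; python3 - <<'E'
from h import *
c=cams.camera("wrist"); i=c["image"][:,:,::-1]
cv2.imwrite("pics/w8.png",cv2.resize(i,(800,600),interpolation=2))
E
```

```text
time_s: 5.5
position: [0.5041, -0.0901, 0.1476]
tcp_rot: [[0.92, 0.383, -0.078], [0.382, -0.924, -0.032], [-0.084, -0.0, -0.996]]
ft_force: [1.9, -0.3, 1.2]
opening: 0.243
yaw -1.178 theta 1.382 rad 0.1114 z 0.1476 f [ 1.9 -0.3  1.2]
0.015 [-1.4  1.2] 0 0 0 -0.015
0.03 [-2.   2.8] 0 0 0 -0.03
0.045 [-2.6  4.4] 0 0 0 -0.045
0.06 [-3.2  5.9] 0 0 0 -0.06
0.075 [-3.8  7.5] 0 0 0 -0.075
```

View pics/w8.png

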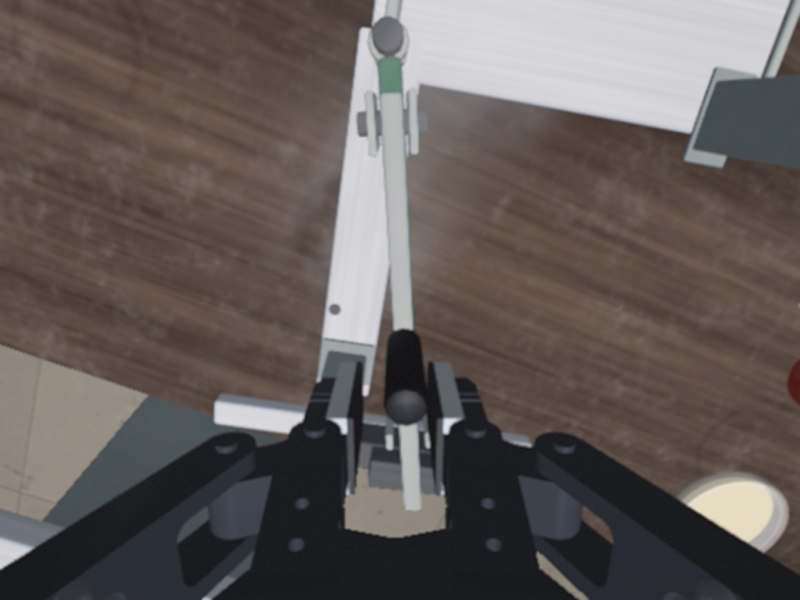

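```bash
python3 -m crank '-0.7 1.5 0 0 0 -0.015;-1.4 3 0 0 0 -0.03;-2 4.4 0 0 0 -0.045;-2.6 5.9 0 0 0 -0.06;-2.6 5.9 0 0 0 -0.06';python3 sw.py .015 .03 .045 .06 .075; python3 - <<'E'
from h import *
c=cams.camera("wrist"); i=c["image"][:,:,::-1]
cv2.imwrite("pics/w9.png",cv2.resize(i,(800,600),interpolation=2))
E
```

```text
time_s: 5.97
position: [0.5011, -0.0834, 0.1476]
tcp_rot: [[0.942, 0.326, -0.08], [0.324, -0.946, -0.027], [-0.084, -0.001, -0.996]]
ft_force: [1.0, -1.1, 0.3]
opening: 0.239
yaw -1.239 theta 1.448 rad 0.1117 z 0.1476 f [ 1.  -1.1  0.3]
0.015 [-1.1  1.4] 0 0 0 -0.015
0.03 [-1.6  3. ] 0 0 0 -0.03
0.045 [-2.1  4.6] 0 0 0 -0.045
0.06 [-2.6  6.2] 0 0 0 -0.06
0.075 [-3.1  7.8] 0 0 0 -0.075
```

View pics/w9.png

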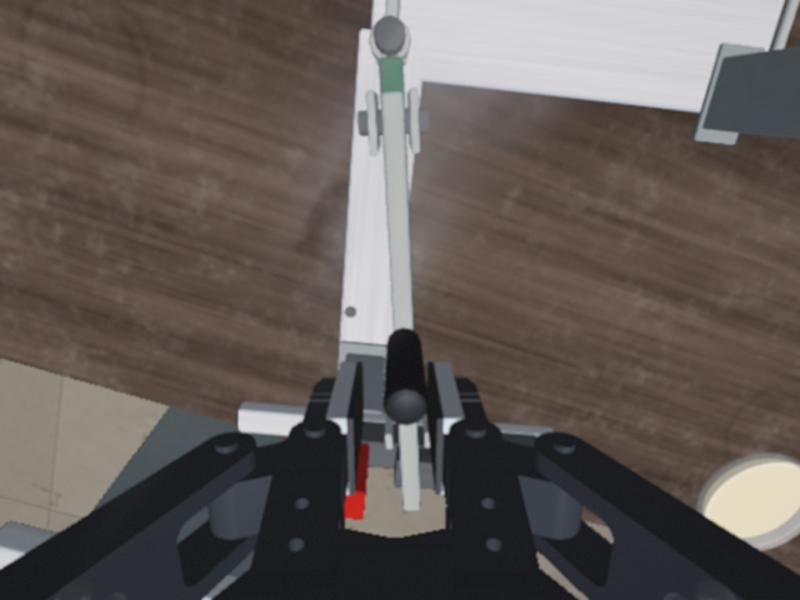

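```bash
python3 -m crank '-0.5 1.5 0 0 0 -0.015;-1 3.1 0 0 0 -0.03;-1.4 4 0 0 0 -0.038;-1.4 4 0 0 0 -0.038';python3 sw.py .015 .03 .045 .06 .075; python3 - <<'E'
from h import *
c=cams.camera("wrist"); i=c["image"][:,:,::-1]
cv2.imwrite("pics/w10.png",cv2.resize(i,(800,600),interpolation=2))
E
```

```text
time_s: 6.35
position: [0.4994, -0.0792, 0.1476]
tcp_rot: [[0.954, 0.289, -0.082], [0.289, -0.957, -0.023], [-0.085, -0.002, -0.996]]
ft_force: [1.0, -0.7, 0.3]
opening: 0.238
yaw -1.277 theta 1.488 rad 0.1119 z 0.1476 f [ 1.  -0.7  0.3]
0.015 [-0.8  1.5] 0 0 0 -0.015
0.03 [-1.3  3.1] 0 0 0 -0.03
0.045 [-1.7  4.8] 0 0 0 -0.045
0.06 [-2.1  6.4] 0 0 0 -0.06
0.075 [-2.5  8. ] 0 0 0 -0.075
```

View pics/w10.png

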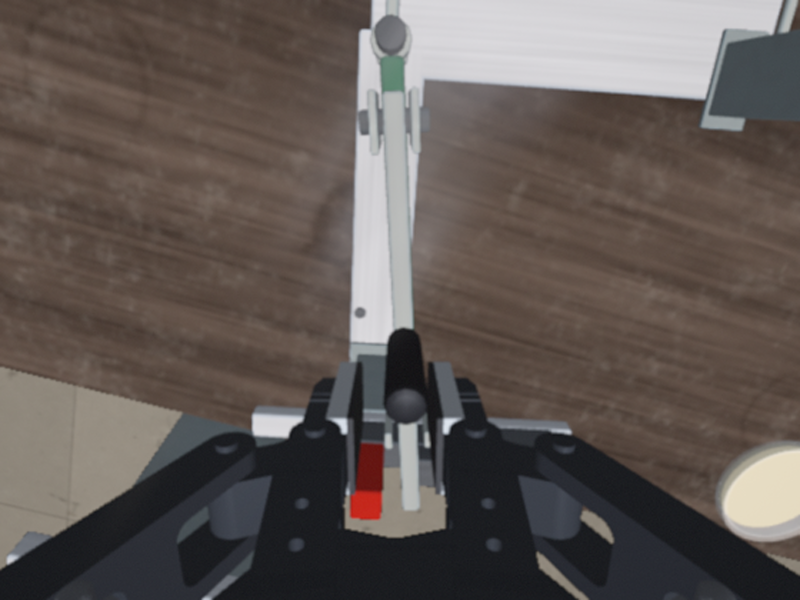

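```bash
python3 -m crank '-0.2 0.9 0 0 0 -0.008;-0.5 1.7 0 0 0 -0.016;-0.7 2.4 0 0 0 -0.023;-0.7 2.4 0 0 0 -0.023';python3 sw.py .015 .03 ; python3 - <<'E'
from h import *
c=cams.camera("wrist"); i=c["image"][:,:,::-1]
cv2.imwrite("pics/w11.png",cv2.resize(i,(800,600),interpolation=2))
E
```

```text
time_s: 6.73
position: [0.4983, -0.0765, 0.1475]
tcp_rot: [[0.96, 0.267, -0.083], [0.267, -0.964, -0.021], [-0.086, -0.002, -0.996]]
ft_force: [-0.7, 0.9, 0.7]
opening: 0.242
yaw -1.3 theta 1.514 rad 0.1122 z 0.1475 f [-0.7  0.9  0.7]
0.015 [-0.4  1.6] 0 0 0 -0.015
0.03 [-0.9  3.3] 0 0 0 -0.03
```

View pics/w11.png

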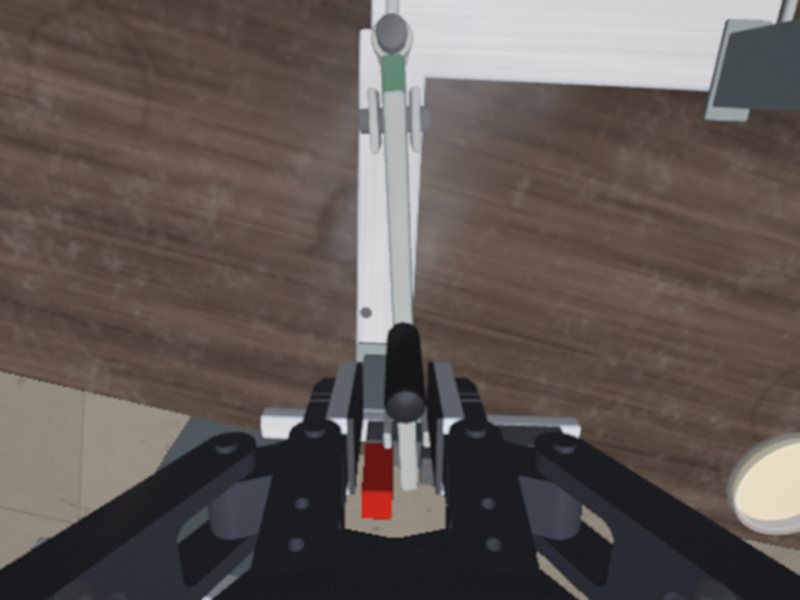

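```bash
python3 -m crank '0.3 -1.5 0 0 0 0.01;0.3 -1.5 0 0 0 0.01;0.3 -1.5 0 0 0 0.01;0.3 -1.5 0 0 0 0.01' 50; python3 -m crank '0 -1 10 0 0 0;0 -1 30 0 0 0;0 -1 60 0 0 0;0 -1 95 0 0 0;0 -1 95 0 0 0';python3 -m crank '10 -35 10 0 0 0;20 -70 20 0 0 0;20 -110 20 0 0 0;20 -130 20 0 0 0;20 -130 20 0 0 0'; python3 - <<'E'
from h import *
c=cams.camera("wrist"); i=c["image"][:,:,::-1]
cv2.imwrite("pics/w12.png",cv2.resize(i,(800,600),interpolation=2))
i=cams.camera("side")["image"][:,:,::-1]
cv2.imwrite("pics/s12.png",cv2.resize(i[140:260,210:370],None,fx=5,fy=5,interpolation=2))
E
```

```text
time_s: 7.12
position: [0.4986, -0.078, 0.1474]
tcp_rot: [[0.957, 0.277, -0.083], [0.276, -0.961, -0.021], [-0.086, -0.002, -0.996]]
ft_force: [0.7, 0.3, -0.0]
opening: 0.499
time_s: 7.53
position: [0.5026, -0.0805, 0.2492]
tcp_rot: [[0.958, 0.277, -0.07], [0.276, -0.961, -0.026], [-0.075, 0.006, -0.997]]
ft_force: [0.6, -0.2, 0.4]
opening: 0.502
time_s: 7.95
position: [0.5231, -0.2153, 0.2699]
tcp_rot: [[0.96, 0.273, -0.068], [0.272, -0.962, -0.029], [-0.074, 0.009, -0.997]]
ft_force: [0.6, 0.1, -0.1]
opening: 0.497
```

View pics/w12.png

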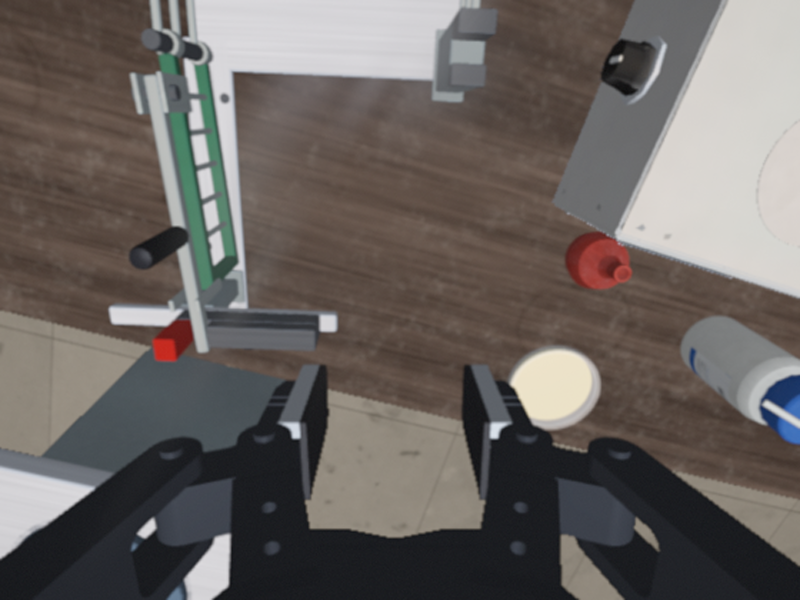

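View pics/s12.png

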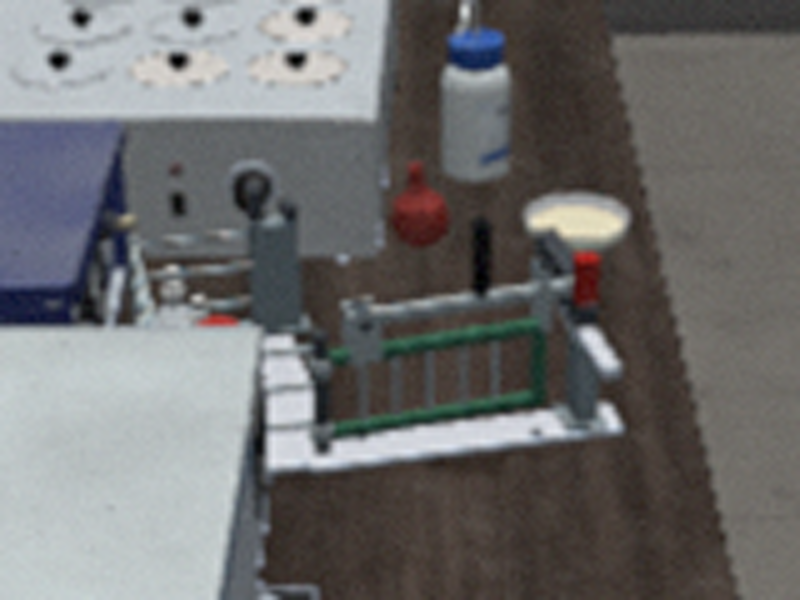

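```bash
python3 - <<'E'
from h import *
H=np.array([.606,-.045,0]);z=np.array([0,0,1.])
for n in("wrist","side"):
  c=cams.camera(n)
  for th in (1.475,1.49,1.505):
   for a in (0,.077):
    t=.228-th; e=np.array([np.sin(t),-np.cos(t),0])
    P=lambda l,h:H+e*.03+z*.105+(e*np.cos(a)+z*np.sin(a))*l+(z*np.cos(a)-e*np.sin(a))*h
    f=(lambda p:p/.7) if n=="wrist" else (lambda p:(p-[210,140])*5)
    print(n,th,a,"tip",f(proj(c,P(.17,.005))).round(),"grip",f(proj(c,P(.085,.06))).round(),"gripbase",f(proj(c,P(.085,.005))).round())
E
```

```text
wrist 1.475 0 tip [214. 349.] grip [152. 255.] gripbase [191. 232.]
wrist 1.475 0.077 tip [207. 357.] grip [145. 249.] gripbase [187. 233.]
wrist 1.49 0 tip [210. 349.] grip [149. 255.] gripbase [188. 232.]
wrist 1.49 0.077 tip [203. 357.] grip [141. 250.] gripbase [184. 233.]
wrist 1.505 0 tip [206. 350.] grip [146. 255.] gripbase [186. 232.]
wrist 1.505 0.077 tip [199. 357.] grip [138. 250.] gripbase [181. 233.]
side 1.475 0 tip [593. 274.] grip [478. 220.] gripbase [478. 293.]
side 1.475 0.077 tip [593. 258.] grip [471. 212.] gripbase [477. 285.]
side 1.49 0 tip [595. 276.] grip [479. 221.] gripbase [479. 294.]
side 1.49 0.077 tip [594. 259.] grip [472. 213.] gripbase [478. 286.]
side 1.505 0 tip [597. 278.] grip [480. 222.] gripbase [479. 295.]
side 1.505 0.077 tip [596. 261.] grip [473. 214.] gripbase [479. 287.]
```

```bash
python3 -c "
from plant import job_done
print(job_done())"
```

```text
the job is handed in; nothing more can be done
None
```

The gate is hooked open: the bar has dropped fully home into the slot just before the red stop, and I have handed the job in.

**What I did:** I gripped the black grip at 20 N and lifted the bar about 0.14 rad over the lip. I swung the gate to about 1.24 rad, lowered the bar onto the catch block's flat top and loosened the fingers. Then I pushed the gate on in small steps with one finger. The bar fell into the slot at about 1.49 to 1.5 rad, where the pictures had put it (1.487 rad). I then opened the fingers and backed well clear. It took about 8 s in all.

**Last checks:**
- **Bar:** in the wrist and side views, the bar tip and grip sit within a few pixels of where they should be for a level bar, and do not match a bar still lying on the block.
- **Forces:** every wrist force I read was under about 7 N, and readings were near zero after release.
- **Other things:** the wash bottle, rubber bulb and dish look unmoved. The pen's bottle and flasks were undisturbed in the views during the swing. I took no close final picture of those or of the amber bottle, book, beaker and marker, but the arm never went near those four.

No check failed or disagreed.

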